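# Load the grey scale on the scanning rail

## Task

The scanning head parked at one end of the optical rail is to be calibrated on a run from white to black. Set the four reflectance standards face up on the carriers, one lying flat between the pins of each: white on the carrier next to the head, then light grey, then dark grey, and black on the carrier farthest from the head. Leave the ceramic feedthrough standing where it is.

Things in the scene. Friction and masses are not known exactly. Their poses are not given: they have to be found in the camera images.
- white (a point): centre (half-way up, 11 mm above its underside) of the white reflectance standard: an upright metal puck, 46 mm across and 22 mm high, 80 g (0.7 to 1.4 times), bare aluminium round the side, with a white disc 40 mm across filling its top; z up. Stands loose on the worktop; the four pucks differ only in shade.
- light (a point): centre (half-way up, 11 mm above its underside) of the light grey reflectance standard: an upright metal puck, 46 mm across and 22 mm high, 80 g (0.7 to 1.4 times), bare aluminium round the side, with a light grey disc 40 mm across filling its top; z up. Stands loose on the worktop; the four pucks differ only in shade.
- dark (a point): centre (half-way up, 11 mm above its underside) of the dark grey reflectance standard: an upright metal puck, 46 mm across and 22 mm high, 80 g (0.7 to 1.4 times), bare aluminium round the side, with a dark grey disc 40 mm across filling its top; z up. Stands loose on the worktop; the four pucks differ only in shade.
- black (a point): centre (half-way up, 11 mm above its underside) of the black reflectance standard: an upright metal puck, 46 mm across and 22 mm high, 80 g (0.7 to 1.4 times), bare aluminium round the side, with a black disc 40 mm across filling its top; z up. Stands loose on the worktop; the four pucks differ only in shade.
- nest_a (a point): seat centre on the carrier at the left (+y) end of the row: flat top, 32 mm above the worktop, of a fixed blue block 58 mm (x, across the rail) by 56 mm (y, along it). Four steel pins, 6 mm thick, 7.5 mm high, at x, y = +-22 mm; a puck lies flat between them with 5 to 8 mm play. Pins leave a puck's sides free for fingers closing along x or y; neighbouring seats are only 70 to 90 mm apart along y, so along x has more room.
- nest_b (a point): seat centre on the second carrier from the left: flat top, 32 mm above the worktop, of a fixed blue block 58 mm (x, across the rail) by 56 mm (y, along it). Four steel pins, 6 mm thick, 7.5 mm high, at x, y = +-22 mm; a puck lies flat between them with 5 to 8 mm play. x, y, z as on the others. The microscope overhangs the middle of the bench: an arm that crosses from the pucks to the rail keeps its hand nearer than about x = 0.40 there.
- nest_c (a point): seat centre on the third carrier from the left: flat top, 32 mm above the worktop, of a fixed blue block 58 mm (x, across the rail) by 56 mm (y, along it). Four steel pins, 6 mm thick, 7.5 mm high, at x, y = +-22 mm; a puck lies flat between them with 5 to 8 mm play. x, y, z as on the others. The microscope overhangs the middle of the bench: an arm that crosses from the pucks to the rail keeps its hand nearer than about x = 0.40 there.
- nest_d (a point): seat centre on the carrier at the right (-y) end of the row: flat top, 32 mm above the worktop, of a fixed blue block 58 mm (x, across the rail) by 56 mm (y, along it). Four steel pins, 6 mm thick, 7.5 mm high, at x, y = +-22 mm; a puck lies flat between them with 5 to 8 mm play. x, y, z as on the others. The microscope overhangs the middle of the bench: an arm that crosses from the pucks to the rail keeps its hand nearer than about x = 0.40 there.
- scan_head (a point): top of the orange cap of the scanning head, fixed at the left or the right end of the rail, 75 to 85 mm beyond the end carrier of the row: black upright barrel 33 mm across, on an aluminium column over its own blue block. This point, the highest of the head, is 96 mm above the worktop. A low black end stop without pins sits at the other end of the rail.
- feedthrough_mid (a point): centre (half-way up) of an upright vacuum feedthrough: a slender metal tube with a cream ceramic top and pins, 24 mm across and 96 mm high, standing loose on the worktop near the pucks; z up. To be left standing where it is.

How it is judged:
At the end, for the whole second after the job is handed in: Counted from the carrier next to the scanning head, the white, light grey, dark grey and black standards lie one on each carrier, each within 10 mm of the centre of its seat, flat on it (centre 8.5 to 13.5 mm above the seat, tilted less than 0.08 rad), face up and at rest (((y of scan_head in the frame of nest_a above 0 m and horizontal distance between white and nest_a below 0.01 m and horizontal distance between light and nest_b below 0.01 m and horizontal distance between dark and nest_c below 0.01 m and horizontal distance between black and nest_d below 0.01 m and z of white in the frame of nest_a between 0.0085 and 0.0135 m and z of light in the frame of nest_b between 0.0085 and 0.0135 m and z of dark in the frame of nest_c between 0.0085 and 0.0135 m and z of black in the frame of nest_d between 0.0085 and 0.0135 m) or (not (y of scan_head in the frame of nest_a above 0 m) and horizontal distance between white and nest_d below 0.01 m and horizontal distance between light and nest_c below 0.01 m and horizontal distance between dark and nest_b below 0.01 m and horizontal distance between black and nest_a below 0.01 m and z of white in the frame of nest_d between 0.0085 and 0.0135 m and z of light in the frame of nest_c between 0.0085 and 0.0135 m and z of dark in the frame of nest_b between 0.0085 and 0.0135 m and z of black in the frame of nest_a between 0.0085 and 0.0135 m)) and angle between each of white, light, dark, black's own z axis and vertical below 0.08 rad and linear speed of each of std_white, std_light, std_dark, std_black below 0.02 m/s); the robot touches nothing.
It fails at once if the feedthrough is knocked over or tipped by more than 0.35 rad (angle between feedthrough_mid's own z axis and vertical above 0.35 rad).
It fails at once if the feedthrough is moved by more than 30 mm (distance of feedthrough_mid from where it was at the start of the episode above 0.03 m).
It also fails if it takes over 120 s, if anything falls off the work surface, if the arm or the gripper's body presses on something with over 40 N, if the wrist force passes 120 N, or if a joint passes its speed limit or range.

## Robot

A 6-joint arm with a two-finger parallel gripper is mounted at the origin on a cart in front of the work surface, level with it; the furniture and walls round the work are solid. World frame = base frame: x ahead of the robot, y to its left, z up, the work surface at z = 0. Lengths are in m, angles in rad, forces in N, time in s.
With the tool pointing down it reaches from about 0.35 to 0.975 m from the base axis. Payload 4.9 kg.
Tool frame: the origin (TCP) lies between the finger pads; the fingertips stand 22 mm ahead of it and the grasp point (between the pads) lies 3 mm ahead of it; z points along the fingers, y is the line along which they close (so a half turn about z gives the same grasp; the last joint's range is limited). The gripper opens to 85 mm and grips with 20 to 120 N. Pads are 22 mm wide; open, the fingers measure 114 mm over their backs; the gripper's body (76 mm by 85 mm) begins 54 mm behind the grasp point. The pads swing forward as they close: fully open they stand 13 mm farther back than shut.
Start: joints at [-1.22, 0.053, 1.613, -0, 1.476, -0.119], TCP at [0.283, -0.557, 0.219] pointing down, gripper open.
Joint ranges: [-3.01, 3.01], [-1.01, 2.22], [0.06, 2.58], [-1.02, 4.17], [0.09, 2.62], [-3.14, 3.14]. Speed limits (rad/s): [2.57, 2.57, 3.14, 3.14, 3.14, 3.14].

## Interface

Orientations are given as a unit quaternion [w, x, y, z].
In Python, from plant import state, grab_frame, get_calibration, job_done, recognise, regions_of gives the robot as it stands.
- The arm moves only by the tool apply_moves, never from a script. Its argument "targets" is a list of rows, each an object with "translation": the shift along the tool's x, y, z normalised to -1 to 1, where 1 is 100 mm, a list of three; "twist": the turn about the tool's z normalised to -1 to 1, where 1 is 0.1 rad; "hand": the opening, from 0 (shut) to 1 (fully open). A call has 1 to 8 rows; each row shifts and turns the commanded pose from where the row before left it, along the tool's axes as they then stand; what a row does not reach is not made up. A row lasts 1/10 s, in which the tool goes at most 50 mm and 8.59 degrees, less where a joint would pass 70% of its speed; a pose out of reach is approached as far as the arm can. A call with a number of a shift or a turn outside -1 to 1 is refused whole. A call with a gripper value outside its range is refused whole. The fingers move at their own pace and stop on an object; the grip force is fixed at half the most. Time passes only in rows, so rows that do not move let the fingers close. It gives the time, the measured TCP pose, the force, the opening and the grip force at its end, in the units of the state.
- state(): the state, without advancing time (a new reading comes with each control period).
- grab_frame(name): name is "scene" or "side" or "wrist"; returns the picture (420x560x3 uint8, red, green, blue); there is no depth.
- get_calibration(name): a dict with "camera_matrix" (3x3 intrinsics, pixels), "pose" (4x4, takes a point from camera to world coordinates). Camera axes: x right, y up, looking along -z (the intrinsics and any distortion apply to the point x, -y, -z); pixel columns grow to the right and rows downward; lengths in m; the calibration is good to about 2 mm. A picture is of the moment at which its call begins: read the wrist's pose just before it. get_calibration takes no time and is no camera call; for the wrist camera it gives the pose at the moment of the call.
- job_done(): hands the job in; it is judged then, once.
Trained networks look in the newest picture that a camera, given by its name, has taken for a name from the list of things; names that differ only in an ending like _2 or _b are one class to them, and where a whole thing is asked for, a point or a joint stands for the part that bears it (a point fixed in the world has none). Each returns a list of dicts, best first, with "score" (0 to 1); they miss things now and then, are a little off and sometimes report something else, mostly with a low value. They report only what shows in the picture. A call takes as long as a camera call.
- recognise(camera, query): "point" ([x, y, z] in m, in world coordinates, good to about 4 mm: the middle of the surface that is visible of it).
- regions_of(camera, query): "pixels" (420x560 bool, what is visible of it).
The state is a dict: "time": time; "joint_pos": joint angles; "joint_vel": joint speeds; "joint_efforts": joint torques, N m; "tool_pos": TCP position; "tool_rot": TCP orientation; "contact_force": force on the tool from outside, world axes, zero at the start; "ft_torque": the same for the moment, N m; "gripper_width": opening from 0.0 (shut) to 1.0 (fully open); "grasp_force": force on a finger pad.
Only numpy, scipy, OpenCV 4.12 (cv2) and the standard library are available. Lean on these libraries where they do the work, as an engineer would, in place of code of your own. Each camera call takes 0.05 s, during which the arm holds its last target. There are 200 camera calls.

## Working session

There is one attempt and no reset: what is moved stays moved. The work goes in short steps, Python scripts to look and compute and a tool call to move; the robot and the scene stay as the last step left them, time stands still between calls to the robot, and variables do not carry over. Pictures are saved under pics/ and viewed, at most 14 in all, crops included, and the job is handed in when it is done.

Besides the shell and the picture viewer there is one more tool, called after ">>>" by a JSON object that holds its "method" and its "body". apply_moves: Moves the arm, as the interface text tells. Its arguments: {"type":"object","properties":{"targets":{"type":"array"}},"required":["targets"]}

```bash
mkdir -p pics; python3 - <<'E'
from plant import *
import cv2,numpy as np
s=state();print(s)
for c in("scene","side"):
    f=grab_frame(c);cv2.imwrite(f"pics/{c}0.png",f[:,:,::-1])
    for q in("white","light","dark","black","nest_a","scan_head","feedthrough_mid"):
        try:print(c,q,[(np.round(d["point"],3).tolist(),round(d["score"],2)) for d in recognise(c,q)])
        except Exception as e:print(c,q,e)
E
```

```text
{'time': 0.0, 'joint_pos': array([-1.22000531e+00,  5.33231215e-02,  1.61430918e+00,  3.49834802e-06,
        1.47600534e+00, -1.19014778e-01]), 'joint_vel': array([ 0.00020585, -0.0005947 , -0.00149578,  0.00024836,  0.00055059,
        0.00113032]), 'joint_efforts': array([ 2.41162852e-03, -3.93680227e+01, -3.70175314e+01,  1.39401923e-04,
        6.96379910e-03, -1.50397817e-06]), 'tool_pos': array([ 0.28271191, -0.55666875,  0.2178749 ]), 'tool_rot': array([-1.01583294e-03,  9.72536477e-01,  2.32748266e-01, -1.16499915e-04]), 'contact_force': array([-0.05464538, -0.12491369,  0.08848557]), 'ft_torque': array([-0.00334685,  0.00552657, -0.00165004]), 'grasp_force': 0.0, 'gripper_width': 1.0012650455727146}
scene white [([0.445, -0.234, 0.022], 0.63)]
scene light []
scene dark [([0.578, -0.216, 0.02], 0.49)]
scene black [([0.545, -0.371, 0.017], 0.7)]
scene nest_a [([0.518, 0.263, 0.03], 0.92), ([0.508, 0.104, 0.027], 0.85), ([0.514, 0.178, 0.03], 0.76), ([0.525, 0.337, 0.031], 0.63)]
scene scan_head [([0.499, 0.024, 0.048], 0.88), ([0.691, -0.285, 0.051], 0.5)]
scene feedthrough_mid []
side white [([0.436, -0.263, 0.029], 0.72)]
side light [([0.457, -0.385, 0.022], 0.81)]
side dark [([0.575, -0.225, 0.021], 0.75), ([0.697, -0.299, 0.05], 0.31)]
side black [([0.549, -0.391, 0.023], 0.57), ([0.695, -0.3, 0.051], 0.26)]
side nest_a [([0.528, 0.325, 0.032], 0.52), ([0.514, 0.177, 0.028], 0.48)]
side scan_head [([0.5, 0.004, 0.075], 0.76)]
side feedthrough_mid [([0.695, -0.298, 0.048], 0.77), ([0.549, -0.392, 0.019], 0.56)]
```

View pics/scene0.png

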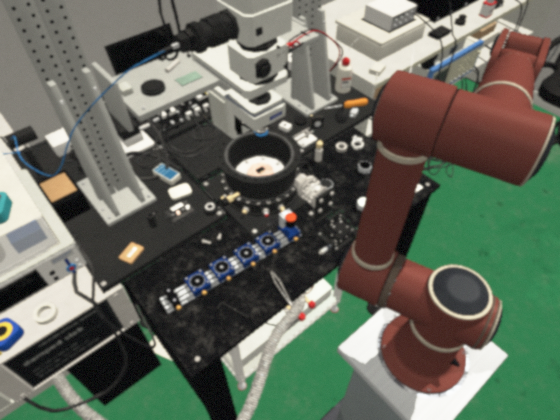

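View pics/side0.png

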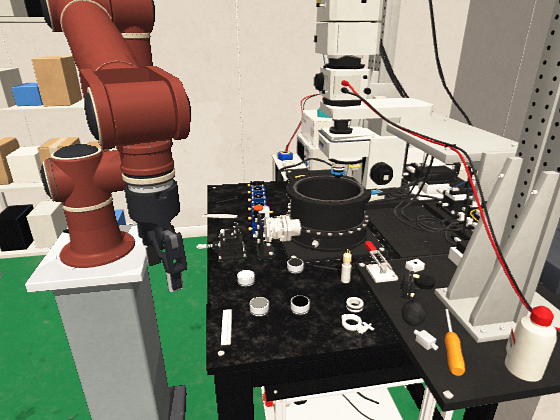

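The side view shows pucks at white (246,278), dark (295,264), light (259,305) and black (300,303), with the feedthrough at (346,265). In the scene view, the orange-capped head at (290,217) is at the right (-y) end of the rail. So white goes to nest_d, light to c, dark to b and black to a.

>>> {"method": "apply_moves", "body": {"targets": [{"translation":[0,0,-0.15],"twist":-1,"hand":1},{"translation":[0,0,-0.15],"twist":-1,"hand":1},{"translation":[0,0,-0.15],"twist":-1,"hand":1},{"translation":[0,0,-0.15],"twist":-1,"hand":1},{"translation":[0,0,-0.15],"twist":-1,"hand":1},{"translation":[0,0,-0.15],"twist":-1,"hand":1},{"translation":[0,0,-0.15],"twist":-1,"hand":1},{"translation":[0,0,-0.15],"twist":-1,"hand":1}]}}

```text
time: 1.6
tool_pos: [0.2829, -0.5572, 0.3397]
tool_rot: [0.0, 0.804, 0.595, -0.0]
contact_force: [0.3, 0.5, 0.5]
gripper_width: 1.0
grasp_force: 0.0
```

>>> {"method": "apply_moves", "body": {"targets": [{"translation":[0,0,0],"twist":-1,"hand":1},{"translation":[0,0,0],"twist":-1,"hand":1},{"translation":[0,0,0],"twist":-1,"hand":1},{"translation":[0.4,0.3,0],"twist":0,"hand":1},{"translation":[0.4,0.3,0],"twist":0,"hand":1},{"translation":[0.4,0.3,0],"twist":0,"hand":1},{"translation":[0.4,0.3,0],"twist":0,"hand":1},{"translation":[0.4,0.3,0],"twist":0,"hand":1}]}}

```text
time: 2.4
tool_pos: [0.434, -0.3557, 0.3393]
tool_rot: [0.0, 0.708, 0.707, 0.0]
contact_force: [1.0, -1.6, -0.6]
gripper_width: 0.997
grasp_force: 0.0
```

```bash
cat > h.py <<'E'
from plant import *
import cv2,numpy as np
from scipy.spatial.transform import Rotation as R
def yaw():
    w,x,y,z=state()["tool_rot"];M=R.from_quat([x,y,z,w]).as_matrix();return np.arctan2(M[1,0],M[0,0]),M
def cal(c):
    k=get_calibration(c);return k["camera_matrix"],np.array(k["pose"]),k
def p2w(K,P,uv,z):
    uv=np.atleast_2d(uv).astype(float)
    d=np.c_[(uv[:,0]-K[0,2])/K[0,0],-(uv[:,1]-K[1,2])/K[1,1],-np.ones(len(uv))]@P[:3,:3].T
    o=P[:3,3];return o+d*((z-o[2])/d[:,2])[:,None]
def w2p(K,P,X):
    c=(np.atleast_2d(X)-P[:3,3])@P[:3,:3];return np.c_[K[0,0]*c[:,0]/-c[:,2]+K[0,2],K[1,1]*-c[:,1]/-c[:,2]+K[1,2]]
def cen(c,q,z):
    K,P,_=cal(c)
    out=[]
    for d in regions_of(c,q):
        v,u=np.nonzero(d["pixels"])
        if len(u)<8:continue
        out.append((np.round(p2w(K,P,[u.mean(),v.mean()],z)[0],4).tolist(),[round(u.mean()),round(v.mean())],len(u),round(d["score"],2)))
    return out
E
python3 - <<'E'
from h import *
s=state();print(s["time"],s["tool_pos"],s["joint_pos"],yaw()[0])
K,P,k=cal("wrist");print(k.keys(),K,P)
f=grab_frame("wrist");cv2.imwrite("pics/w1.png",f[:,:,::-1])
for q in("white","light","dark","black"):print(q,cen("wrist",q,.022))
E
```

```text
2.4 [ 0.43396386 -0.355736    0.33930807] [-8.19325498e-01 -1.42751636e-01  1.60498620e+00  8.64623277e-05
  1.67871101e+00 -8.17882967e-01] 1.5693630320230472
dict_keys(['camera_matrix', 'pose']) [[330.40462702   0.         280.35721831]
 [  0.         330.40462702 211.52725275]
 [  0.           0.           1.        ]] [[ 9.99997926e-01  2.00253966e-03  3.71473048e-04  4.34368480e-01]
 [-2.01409231e-03  9.45207569e-01  3.26463773e-01 -2.70929542e-01]
 [ 3.02637516e-04 -3.26463844e-01  9.45209642e-01  4.93851287e-01]
 [ 0.00000000e+00  0.00000000e+00  0.00000000e+00  1.00000000e+00]]
white [([0.4395, -0.2422, 0.022], [281, 80], 948, 0.73)]
light [([0.4581, -0.3656, 0.022], [295, 169], 810, 0.62)]
dark [([0.5744, -0.2126, 0.022], [389, 50], 1194, 0.85), ([0.4561, -0.3684, 0.022], [295, 169], 813, 0.33)]
black [([0.5504, -0.3806, 0.022], [360, 176], 848, 0.93)]
```

View pics/w1.png

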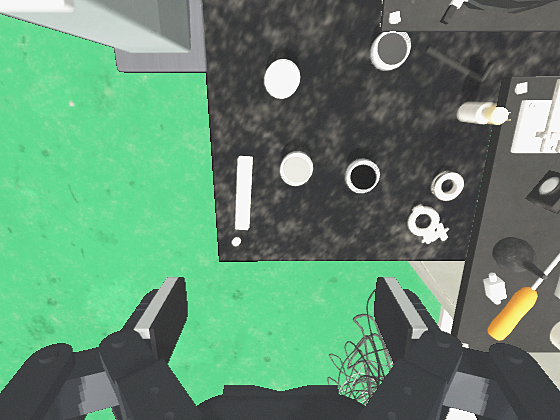

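The wrist view shows white at (282,78), light at (295,169), dark at (391,50), black at (363,176) and the feedthrough at (483,113). I'll hover over white and refine its position.

>>> {"method": "apply_moves", "body": {"targets": [{"translation":[0.22,0.01,0.37],"twist":0,"hand":1},{"translation":[0.22,0.01,0.37],"twist":0,"hand":1},{"translation":[0.22,0.01,0.37],"twist":0,"hand":1},{"translation":[0.22,0.01,0.37],"twist":0,"hand":1},{"translation":[0.22,0.01,0.37],"twist":0,"hand":1},{"translation":[0,0,0],"twist":0,"hand":1}]}}

```text
time: 3.25
tool_pos: [0.434, -0.2444, 0.1471]
tool_rot: [-0.006, 0.708, 0.707, -0.001]
contact_force: [0.5, -0.4, 0.1]
gripper_width: 0.995
grasp_force: 0.0
```

```bash
cat >> h.py <<'E'
def look(q,z=.011,c="wrist",n=2):
    s=state();print(round(s["time"],2),np.round(s["tool_pos"],4),round(yaw()[0],4))
    for i in range(n):
        grab_frame(c)
        for r in cen(c,q,z)[:2]:
            e=np.array(r[0])-s["tool_pos"];a=yaw()[0]
            print(q,r,"move tool x,y (mm)",np.round([1e3*(e[0]*np.cos(a)+e[1]*np.sin(a)),1e3*(e[0]*np.sin(a)-e[1]*np.cos(a))],1))
E
python3 - <<'E'
from h import *
look("white")
f=grab_frame("wrist");cv2.imwrite("pics/w2.png",f[:,:,::-1])
E
```

```text
3.25 [ 0.434  -0.2444  0.1471] 1.5694
white ([0.4379, -0.2539, 0.011], [283, 202], 2158, 0.7) move tool x,y (mm) [-9.5  4. ]
white ([0.4365, -0.2515, 0.011], [277, 195], 2105, 0.86) move tool x,y (mm) [-7.1  2.6]
```

View pics/w2.png

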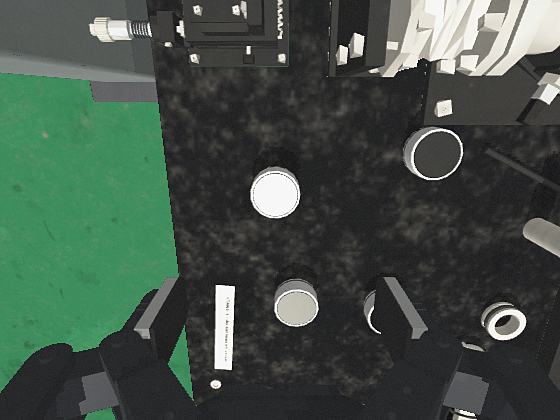

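The wrist view shows white at (275,192), dark at (433,153), light at (296,303) and black partly behind a finger. There's stage hardware along the top, at y > -0.15. The masks are noisy, so I'll refine them with thresholded hulls.

```bash
cat >> h.py <<'E'
def hullc(img,uv,thr=85,r=48):
    g=cv2.GaussianBlur(cv2.cvtColor(img,cv2.COLOR_RGB2GRAY),(3,3),0);m=(g>thr).astype(np.uint8)
    k=np.zeros_like(m);cv2.circle(k,(int(uv[0]),int(uv[1])),r,1,-1);m&=k
    cs,_=cv2.findContours(m,cv2.RETR_EXTERNAL,cv2.CHAIN_APPROX_NONE)
    h=cv2.convexHull(max(cs,key=lambda c:cv2.contourArea(cv2.convexHull(c))));M=cv2.moments(h)
    return M["m10"]/M["m00"],M["m01"]/M["m00"],cv2.contourArea(h),cv2.boundingRect(h)
def fine(uv,z=.011,thr=85,r=48):
    s=state();K,P,_=cal("wrist");f=grab_frame("wrist");u,v,A,b=hullc(f,uv,thr,r);w=p2w(K,P,[u,v],z)[0]
    e=w-s["tool_pos"];a=yaw()[0]
    print("px",round(u),round(v),int(A),b,"world",np.round(w,4),"tool",np.round(s["tool_pos"],4),"move x,y mm",np.round([1e3*(e[0]*np.cos(a)+e[1]*np.sin(a)),1e3*(e[0]*np.sin(a)-e[1]*np.cos(a))],1))
E
python3 - <<'E'
from h import *
for uv in((275,192),(275,192),(433,153),(296,303)):fine(uv,r=42)
E
```

```text
px 274 192 2048 (249, 166, 51, 53) world [ 0.4347 -0.2503  0.011 ] tool [ 0.4395 -0.2499  0.1572] move x,y mm [-0.4 -4.8]
px 275 193 2034 (250, 167, 51, 52) world [ 0.4349 -0.2503  0.011 ] tool [ 0.4395 -0.2497  0.157 ] move x,y mm [-0.6 -4.6]
px 433 154 2495 (403, 128, 61, 54) world [ 0.5788 -0.2137  0.011 ] tool [ 0.4393 -0.2494  0.1567] move x,y mm [ 35.9 139.4]
px 296 304 1704 (274, 280, 45, 49) world [ 0.4558 -0.3726  0.011 ] tool [ 0.4391 -0.249   0.1562] move x,y mm [-123.6   16.9]
```

>>> {"method": "apply_moves", "body": {"targets": [{"translation":[-0.02,-0.04,0.3],"twist":0,"hand":1},{"translation":[0,0,0.3],"twist":0,"hand":1},{"translation":[0,0,0.3],"twist":0,"hand":1},{"translation":[0,0,0],"twist":0,"hand":1},{"translation":[0,0,0],"twist":0,"hand":1}]}}

```text
time: 4.2
tool_pos: [0.4343, -0.2496, 0.0646]
tool_rot: [-0.0, 0.707, 0.707, -0.0]
contact_force: [1.2, -0.9, 0.4]
gripper_width: 0.998
grasp_force: 0.0
```

```bash
python3 - <<'E'
from h import *
f=grab_frame("wrist");cv2.imwrite("pics/w3.png",f[:,:,::-1])
K,P,_=cal("wrist");s=state();print(s["tool_pos"],s["time"])
uv=w2p(K,P,[[.4348,-.2503,.011]])[0];print(uv);fine(uv,r=70)
E
```

```text
[ 0.43517486 -0.25023297  0.06579701] 4.25
[279.25323288 228.84953018]
px 279 229 4061 (244, 192, 71, 74) world [ 0.4349 -0.2505  0.011 ] tool [ 0.4352 -0.2502  0.0658] move x,y mm [-0.2 -0.3]
```

View pics/w3.png

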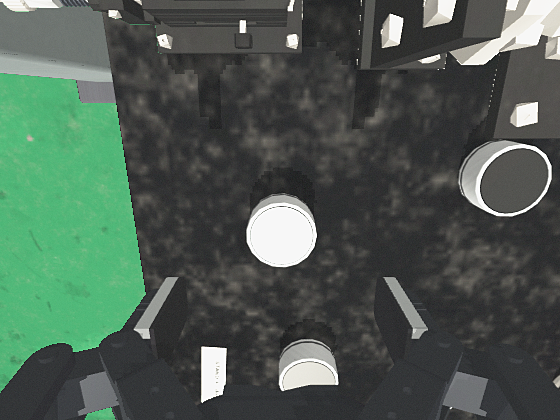

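Aligned: white at (279,229) lies on the tool axis. Next I'll descend, grip and lift.

>>> {"method": "apply_moves", "body": {"targets": [{"translation":[0,0,0.2],"twist":0,"hand":1},{"translation":[0,0,0.2],"twist":0,"hand":1},{"translation":[0,0,0],"twist":0,"hand":0},{"translation":[0,0,0],"twist":0,"hand":0},{"translation":[0,0,0],"twist":0,"hand":0},{"translation":[0,0,0],"twist":0,"hand":0},{"translation":[0,0,0],"twist":0,"hand":0},{"translation":[0,0,0],"twist":0,"hand":0}]}}

```text
time: 5.1
tool_pos: [0.4345, -0.2496, 0.0247]
tool_rot: [0.0, 0.707, 0.707, 0.0]
contact_force: [-0.8, -1.0, -1.0]
gripper_width: -0.001
grasp_force: 0.0
```

>>> {"method": "apply_moves", "body": {"targets": [{"translation":[0,0,-0.2],"twist":0,"hand":0},{"translation":[0,-0.1,-0.3],"twist":0,"hand":0},{"translation":[0,-0.15,-0.4],"twist":0,"hand":0},{"translation":[0,-0.15,-0.4],"twist":0,"hand":0},{"translation":[0,-0.1,-0.4],"twist":0,"hand":0},{"translation":[0,0,-0.2],"twist":0,"hand":0},{"translation":[0,0,0],"twist":0,"hand":0}]}}

```text
time: 5.8
tool_pos: [0.3857, -0.2509, 0.2188]
tool_rot: [0.004, 0.708, 0.707, 0.0]
contact_force: [0.4, 0.2, -0.1]
gripper_width: -0.004
grasp_force: 0.0
```

```bash
python3 - <<'E'
from h import *
f=grab_frame("wrist");cv2.imwrite("pics/w4.png",f[:,:,::-1])
K,P,_=cal("wrist");s=state();print(s["tool_pos"],s["time"],P[:3,3])
f=grab_frame("side");cv2.imwrite("pics/s4.png",cv2.resize(f[150:350,120:400,::-1],None,fx=2,fy=2))
for q in ("white","light"):print(cen("side",q,.011))
E
```

```text
[ 0.38490133 -0.25006071  0.21597851] 5.85 [ 0.38488448 -0.16488594  0.37030843]
[([0.4308, -0.248, 0.011], [245, 278], 239, 0.71)]
[([0.4532, -0.3701, 0.011], [259, 306], 323, 0.78)]
```

View pics/w4.png

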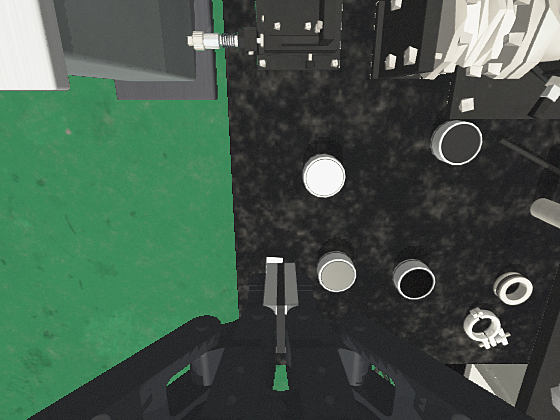

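View pics/s4.png

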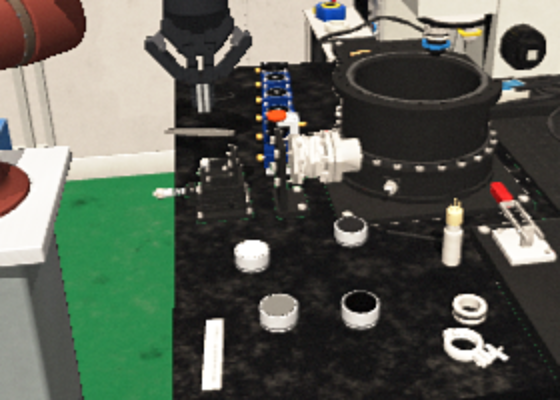

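```bash
python3 - <<'E'
from h import *
K,P,_=cal("wrist");s=state();t=s["tool_pos"];a,M=yaw()
print(t,M.round(3),P.round(3))
for d in(0,.003,.022):print(d,w2p(K,P,[t+M[:,2]*d]))
fine((324,175));fine((336,272),r=32);fine((414,280),r=32);fine((458,142),r=36)
# side triangulation of fingertips: side view tip px about (120+203/2,150+110/2)
K2,P2,_=cal("side")
print("tip side",w2p(K2,P2,[t+M[:,2]*d for d in(0,.022)]),"puck",w2p(K2,P2,[[.4348,-.2503,.011]]))
E
```

```text
[ 0.38357596 -0.24866779  0.21204324] [[ 0.001  1.    -0.003]
 [ 1.    -0.001  0.002]
 [ 0.002 -0.003 -1.   ]] [[ 1.     0.     0.003  0.384]
 [-0.001  0.946  0.324 -0.164]
 [-0.003 -0.324  0.946  0.367]
 [ 0.     0.     0.     1.   ]]
0 [[279.82259387 268.04007514]]
0.003 [[279.83239917 265.30215962]]
0.022 [[279.88786057 249.8157783 ]]
px 328 181 1512 (306, 159, 45, 45) world [ 0.4356 -0.2503  0.011 ] tool [ 0.3836 -0.2487  0.212 ] move x,y mm [-1.6 52. ]
px 340 279 1273 (321, 258, 40, 42) world [ 0.4562 -0.3728  0.011 ] tool [ 0.3835 -0.2486  0.2118] move x,y mm [-124.1   72.8]
px 419 287 1347 (398, 266, 44, 42) world [ 0.5542 -0.3838  0.011 ] tool [ 0.3836 -0.2487  0.212 ] move x,y mm [-135.   170.7]
px 464 147 1875 (437, 125, 54, 46) world [ 0.5788 -0.2137  0.011 ] tool [ 0.3837 -0.2488  0.2122] move x,y mm [ 35.2 195.1]
tip side [[222.54830349 211.10501317]
 [223.10828338 219.18606412]] puck [[246.80814019 278.04144213]]
```

The gripper shut completely without touching the puck. Both cameras put the fingertips about 38 mm higher than the stated 22 mm ahead of the TCP: wrist row 260 against 250 predicted, side row 205 against 219. So the hand passed above the puck. I'll descend again in steps, checking as I go.

>>> {"method": "apply_moves", "body": {"targets": [{"translation":[0,0.25,0.25],"twist":0,"hand":1},{"translation":[0,0.25,0.35],"twist":0,"hand":1},{"translation":[0,0,0.4],"twist":0,"hand":1},{"translation":[0,0,0.4],"twist":0,"hand":1},{"translation":[0,0,0.4],"twist":0,"hand":1},{"translation":[0,0,0],"twist":0,"hand":1},{"translation":[0,0,0],"twist":0,"hand":1}]}}

```text
time: 6.9
tool_pos: [0.4338, -0.249, 0.0337]
tool_rot: [-0.001, 0.707, 0.707, -0.0]
contact_force: [0.0, -0.1, 0.9]
gripper_width: 0.998
grasp_force: 0.0
```

```bash
python3 - <<'E'
from h import *
f=grab_frame("side");s=state();t=s["tool_pos"];print(t,s["gripper_width"],s["contact_force"])
K2,P2,_=cal("side");print(w2p(K2,P2,[t,t+[0,0,-.009],t+[0,0,.027],[.435,-.25,.022],[.435,-.25,0]]))
cv2.imwrite("pics/s5.png",cv2.resize(f[210:310,190:310,::-1],None,fx=5,fy=5))
E
```

```text
[ 0.43513542 -0.25010413  0.03563217] 0.995597174766896 [0.52418972 0.23708771 0.41489217]
[[246.56500102 270.23479243]
 [246.69805136 273.08522289]
 [246.15990343 261.556104  ]
 [246.71177928 274.52703086]
 [247.03219435 281.38132219]]
```

View pics/s5.png

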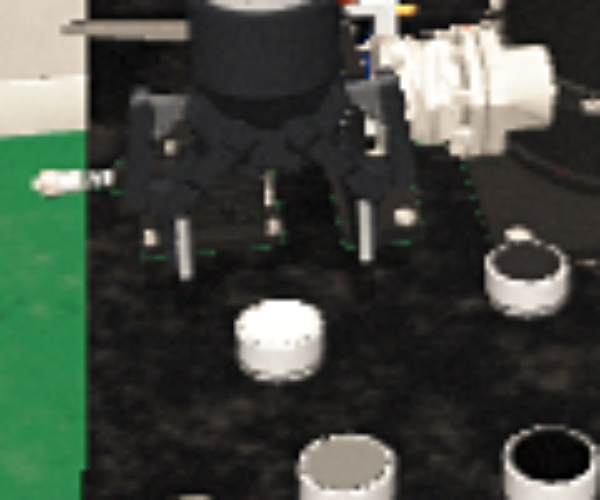

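The fingertips are at about (245,264) in the side view, with the puck below them at (246,278). That confirms the tips are 20–27 mm above the reported TCP. Lowering by 43 mm.

>>> {"method": "apply_moves", "body": {"targets": [{"translation":[0,0,0.15],"twist":0,"hand":1},{"translation":[0,0,0.15],"twist":0,"hand":1},{"translation":[0,0,0.13],"twist":0,"hand":1},{"translation":[0,0,0],"twist":0,"hand":1}]}}

```text
time: 7.35
tool_pos: [0.4343, -0.2495, -0.0087]
tool_rot: [-0.0, 0.707, 0.707, -0.0]
contact_force: [-0.6, 0.3, -0.2]
gripper_width: 1.001
grasp_force: 0.0
```

>>> {"method": "apply_moves", "body": {"targets": [{"translation":[0,0,0],"twist":0,"hand":0},{"translation":[0,0,0],"twist":0,"hand":0},{"translation":[0,0,0],"twist":0,"hand":0},{"translation":[0,0,0],"twist":0,"hand":0},{"translation":[0,0,0],"twist":0,"hand":0}]}}

```text
time: 7.85
tool_pos: [0.4353, -0.2503, -0.0074]
tool_rot: [0.001, 0.707, 0.707, 0.0]
contact_force: [0.4, 0.6, 6.4]
gripper_width: 0.508
grasp_force: 61.6
```

>>> {"method": "apply_moves", "body": {"targets": [{"translation":[0,0,-0.2],"twist":0,"hand":0},{"translation":[0,0,-0.3],"twist":0,"hand":0},{"translation":[0,0,-0.4],"twist":0,"hand":0},{"translation":[0,-0.15,-0.4],"twist":0,"hand":0},{"translation":[0,-0.2,-0.4],"twist":0,"hand":0},{"translation":[0,-0.2,-0.4],"twist":0,"hand":0},{"translation":[0.2,0,0],"twist":0,"hand":0},{"translation":[0.35,0,0],"twist":0,"hand":0}]}}

```text
time: 8.65
tool_pos: [0.3795, -0.1954, 0.2032]
tool_rot: [0.002, 0.709, 0.705, 0.0]
contact_force: [0.5, 0.6, -2.1]
gripper_width: 0.51
grasp_force: 61.4
```

>>> {"method": "apply_moves", "body": {"targets": [{"translation":[0.4,0,0],"twist":0,"hand":0},{"translation":[0.4,0,0],"twist":0,"hand":0},{"translation":[0.4,0,0],"twist":0,"hand":0},{"translation":[0.4,0,0],"twist":0,"hand":0},{"translation":[0.4,0,0],"twist":0,"hand":0},{"translation":[0.4,0,0],"twist":0,"hand":0},{"translation":[0.4,0,0],"twist":0,"hand":0},{"translation":[0.2,0,0],"twist":0,"hand":0}]}}

```text
time: 9.45
tool_pos: [0.3788, 0.1082, 0.2008]
tool_rot: [-0.0, 0.706, 0.708, 0.0]
contact_force: [0.3, -1.1, -1.2]
gripper_width: 0.516
grasp_force: 61.4
```

```bash
python3 - <<'E'
from h import *
f=grab_frame("wrist");cv2.imwrite("pics/w6.png",f[:,:,::-1])
s=state();print(s["tool_pos"],s["gripper_width"],s["grasp_force"])
for r in cen("wrist","nest_a",.03):print(r)
for d in recognise("wrist","nest_a"):print(d["point"],d["score"])
E
```

```text
[0.37876555 0.10951324 0.20076439] 0.5133177387278347 61.36371731758118
([0.5099, 0.1, 0.03], [408, 196], 3629, 0.94)
([0.5168, 0.1754, 0.03], [426, 119], 4261, 0.71)
([0.5236, 0.2521, 0.03], [446, 29], 4610, 0.66)
[0.5069, 0.0994, 0.0295] 0.92
[0.5224, 0.252, 0.0349] 0.87
[0.5144, 0.1727, 0.0316] 0.76
```

View pics/w6.png

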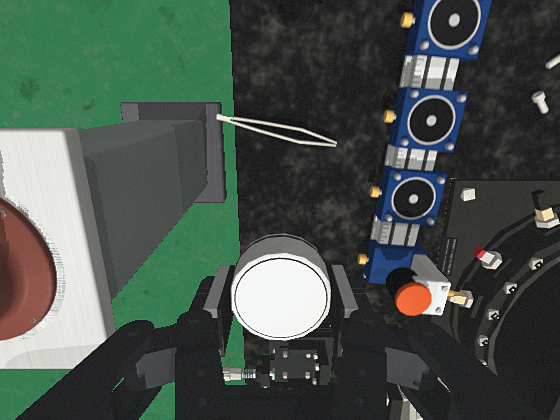

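The wrist view shows white held, its top at (281,297). Seat rings with centre dots are at (414,198), (431,120) and (454,19) on blue blocks turned slightly, and the orange cap is at (413,297).

```bash
cat >> h.py <<'E'
def dot(img,uv,r=9):
    g=cv2.cvtColor(img,cv2.COLOR_RGB2GRAY).astype(float);k=np.zeros(g.shape,np.uint8);cv2.circle(k,uv,r,1,-1)
    w=np.clip(g-100,0,None)*k;v,u=np.nonzero(w>0);W=w[v,u];return (u*W).sum()/W.sum(),(v*W).sum()/W.sum()
E
python3 - <<'E'
from h import *
rs=[]
for i in range(2):
    K,P,_=cal("wrist");f=grab_frame("wrist");s=state();t=s["tool_pos"]
    r=[]
    for uv in((414,198),(431,120),(454,20)):
        px=dot(f,uv);r.append(p2w(K,P,px,.032)[0])
    r=np.array(r);print(r.round(4).tolist(),"yaw",-np.arctan2(r[2,0]-r[0,0],r[2,1]-r[0,1]))
    u,v,A,b=hullc(f,(281,297),150,52);w=p2w(K,P,[u,v],t[2]+.027)[0];print("puck",u,v,b,w,"rel",w-t,t)
E
```

```text
[[0.5147, 0.0949, 0.032], [0.5213, 0.1721, 0.032], [0.5286, 0.2558, 0.032]] yaw -0.08632018098269369
puck 280.32324986732283 296.1937086891494 (231, 253, 100, 88) [0.37938803 0.10697364 0.22774541] rel [0.00011328 0.00142882 0.027     ] [0.37927475 0.10554483 0.20074541]
[[0.5147, 0.0949, 0.032], [0.5213, 0.1722, 0.032], [0.5285, 0.2558, 0.032]] yaw -0.0859441567850641
puck 280.38615942028986 296.20845410628016 (231, 253, 100, 88) [0.37959072 0.1062109  0.2278116 ] rel [0.00016424 0.00112573 0.027     ] [0.37942648 0.10508517 0.2008116 ]
```

>>> {"method": "apply_moves", "body": {"targets": [{"translation":[0,0,0],"twist":0.87,"hand":0},{"translation":[0.01,0.35,0],"twist":0,"hand":0},{"translation":[0,0.35,0],"twist":0,"hand":0},{"translation":[0,0.35,0.1],"twist":0,"hand":0},{"translation":[0,0.3,0.3],"twist":0,"hand":0},{"translation":[0,0,0.4],"twist":0,"hand":0},{"translation":[0,0,0.4],"twist":0,"hand":0},{"translation":[0,0,0.2],"twist":0,"hand":0}]}}

```text
time: 10.5
tool_pos: [0.5117, 0.0927, 0.0567]
tool_rot: [-0.002, 0.738, 0.674, -0.003]
contact_force: [-0.4, 0.1, -0.8]
gripper_width: 0.515
grasp_force: 61.5
```

```bash
python3 - <<'E'
from h import *
grab_frame("wrist")
K,P,_=cal("wrist");f=grab_frame("wrist");s=state();t=s["tool_pos"];print(t,yaw()[0],s["contact_force"])
cv2.imwrite("pics/w7.png",f[:,:,::-1])
print("predicted d,c px",w2p(K,P,[[.5147,.0949,.032],[.5213,.1722,.032],[.5285,.2558,.032]]))
u,v,A,b=hullc(f,(281,297),150,52);w=p2w(K,P,[u,v],t[2]+.0295)[0];print("puck",u,v,w)
E
```

```text
[0.51086382 0.09297751 0.05675434] 1.4802926273035706 [-0.61534726 -0.14621159 -0.3450507 ]
predicted d,c px [[288.24529748 245.53966668]
 [288.48404754 106.92173463]
 [288.98419601 -99.26209979]]
puck 280.46645951782796 293.1491471638239 [0.51098125 0.09811864 0.08625434]
```

View pics/w7.png

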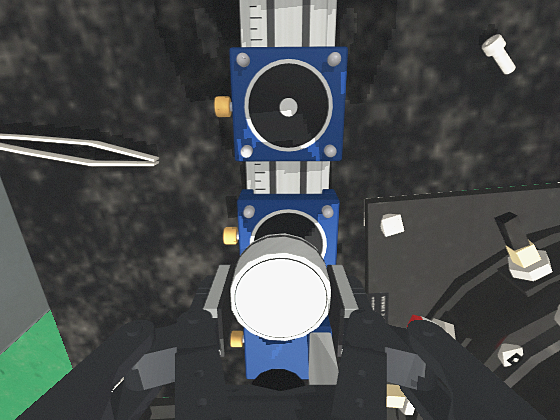

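The predicted nest_c dot matches the picture at (288,107), so the nest positions are good. I'll fit the held puck's rim (x, y, height) before lowering.

```bash
cat >> h.py <<'E'
from scipy.optimize import least_squares
def rimfit(img,K,P,uv,g0,thr=150,r=60,rad=.023,fixz=None):
    g=cv2.GaussianBlur(cv2.cvtColor(img,cv2.COLOR_RGB2GRAY),(3,3),0);m=(g>thr).astype(np.uint8)
    k=np.zeros_like(m);cv2.circle(k,uv,r,1,-1);m&=k
    h=max(cv2.findContours(m,cv2.RETR_EXTERNAL,cv2.CHAIN_APPROX_NONE)[0],key=cv2.contourArea)
    h=cv2.convexHull(h)[:,0].astype(float);h=h[h[:,1]>uv[1]+3]
    def res(p):
        z=p[2] if fixz is None else fixz
        w=p2w(K,P,h,z);return 1e3*(np.hypot(w[:,0]-p[0],w[:,1]-p[1])-rad)
    s=least_squares(res,g0,loss="soft_l1");return s.x,np.abs(s.fun).mean(),len(h)
E
python3 - <<'E'
from h import *
K,P,_=cal("wrist");f=cv2.imread("pics/w7.png")[:,:,::-1].copy();t=state()["tool_pos"]
for thr in(120,150,190):
    x,e,n=rimfit(f,K,P,(281,293),[.511,.095,.085],thr);print(thr,x.round(4),"rel",(x-t).round(4),e,n)
f=grab_frame("side");print(cen("side","white",t[2]+.0185));K2,P2,_=cal("side")
print(w2p(K2,P2,[t+[0,y,h] for y,h in((0,.0185),(.005,.0185),(0,.010))]))
f=grab_frame("scene");print(cen("scene","white",t[2]+.0185));K2,P2,_=cal("scene")
print(w2p(K2,P2,[t+[0,y,h] for y,h in((0,.0185),(.005,.0185),(0,.010))]))
E
```

```text
120 [0.5134 0.0895 0.0853] rel [ 0.0026 -0.0035  0.0285] 1.5180659380191428 14
150 [0.5109 0.0904 0.0815] rel [ 0.     -0.0026  0.0248] 0.13212767416072457 18
190 [0.5108 0.0893 0.08  ] rel [-0.0001 -0.0037  0.0232] 0.10617505477819782 20
[]
[[259.14890872 202.75739389]
 [258.97556873 202.17774285]
 [259.21222952 205.01562512]]
[([0.5197, 0.1032, 0.0753], [263, 232], 113, 0.41)]
[[268.07465035 231.74319032]
 [266.76264493 232.61995467]
 [268.1403271  233.486298  ]]
```

>>> {"method": "apply_moves", "body": {"targets": [{"translation":[0.02,0.04,0.1],"twist":0,"hand":0},{"translation":[0,0,0.1],"twist":0,"hand":0},{"translation":[0,0,0.04],"twist":0,"hand":0},{"translation":[0,0,0],"twist":0,"hand":0}]}}

```text
time: 11.2
tool_pos: [0.5173, 0.0965, 0.0358]
tool_rot: [-0.001, 0.737, 0.675, -0.001]
contact_force: [-0.6, 0.3, -0.5]
gripper_width: 0.513
grasp_force: 61.5
```

>>> {"method": "apply_moves", "body": {"targets": [{"translation":[0,0,0.04],"twist":0,"hand":0},{"translation":[0,0,0.02],"twist":0,"hand":0},{"translation":[0,0,0],"twist":0,"hand":0}]}}

```text
time: 11.5
tool_pos: [0.5181, 0.0964, 0.0308]
tool_rot: [-0.0, 0.738, 0.675, -0.0]
contact_force: [-0.9, -0.2, -1.0]
gripper_width: 0.515
grasp_force: 61.5
```

>>> {"method": "apply_moves", "body": {"targets": [{"translation":[-0.02,-0.03,0.02],"twist":0,"hand":0},{"translation":[0,0,0.02],"twist":0,"hand":0},{"translation":[0,0,0.01],"twist":0,"hand":0},{"translation":[0,0,0],"twist":0,"hand":0}]}}

```text
time: 11.9
tool_pos: [0.515, 0.0946, 0.0259]
tool_rot: [-0.0, 0.738, 0.675, -0.0]
contact_force: [0.2, -0.3, -1.2]
gripper_width: 0.513
grasp_force: 61.5
```

>>> {"method": "apply_moves", "body": {"targets": [{"translation":[0,0,0.01],"twist":0,"hand":0},{"translation":[0,0,0],"twist":0,"hand":0},{"translation":[0,0,0],"twist":0,"hand":1},{"translation":[0,0,0],"twist":0,"hand":1},{"translation":[0,0,0],"twist":0,"hand":1},{"translation":[0,0,0],"twist":0,"hand":1},{"translation":[0,0,-0.2],"twist":0,"hand":1},{"translation":[0,0,-0.2],"twist":0,"hand":1}]}}

```text
time: 12.7
tool_pos: [0.5143, 0.0946, 0.0648]
tool_rot: [-0.001, 0.738, 0.675, -0.001]
contact_force: [0.6, 0.5, 0.2]
gripper_width: 1.002
grasp_force: 0.0
```

>>> {"method": "apply_moves", "body": {"targets": [{"translation":[0,0,-0.4],"twist":0,"hand":1},{"translation":[0,-0.1,-0.4],"twist":0,"hand":1},{"translation":[0,-0.4,-0.3],"twist":0,"hand":1},{"translation":[0,-0.4,-0.2],"twist":0,"hand":1},{"translation":[0.3,-0.4,0],"twist":0,"hand":1},{"translation":[0.3,0,0],"twist":0,"hand":1},{"translation":[0.3,0,0],"twist":0,"hand":1},{"translation":[0,0,0],"twist":0,"hand":1}]}}

```text
time: 13.5
tool_pos: [0.3932, 0.198, 0.1956]
tool_rot: [-0.0, 0.736, 0.677, 0.001]
contact_force: [-1.0, -0.2, -0.0]
gripper_width: 0.999
grasp_force: 0.0
```

```bash
python3 - <<'E'
from h import *
grab_frame("wrist")
K,P,_=cal("wrist");f=grab_frame("wrist");s=state();print(s["tool_pos"],yaw()[0])
cv2.imwrite("pics/w8.png",f[:,:,::-1])
print(w2p(K,P,[[.5147,.0949,.054],[.5213,.1722,.032],[.5285,.2558,.032],[.5355,.334,.032]]).round(),cen("wrist","white",.043))
E
```

```text
[0.39336493 0.19591225 0.19508203] 1.484234250840898
[[407. 280.]
 [409. 201.]
 [421. 114.]
 [434.  17.]] [([0.5176, 0.098, 0.043], [407, 271], 1497, 0.7)]
```

View pics/w8.png

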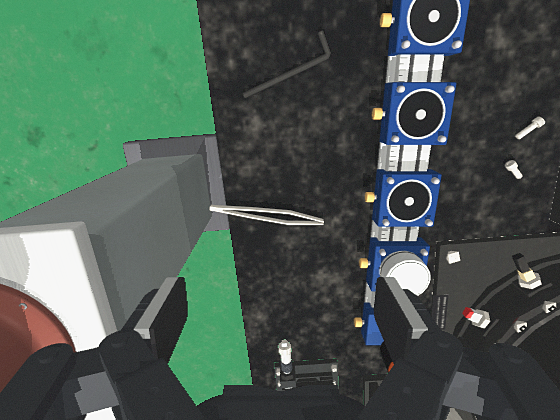

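White is seated in nest_d at (407,278). Nests c, b and a are at (409,201), (421,114) and (433,16), as predicted. Next is the light puck.

>>> {"method": "apply_moves", "body": {"targets": [{"translation":[-0.4,0,0],"twist":0,"hand":1},{"translation":[-0.45,0,0],"twist":0,"hand":1},{"translation":[-0.45,0,0],"twist":0,"hand":1},{"translation":[-0.45,0,0],"twist":0,"hand":1},{"translation":[-0.45,0,0],"twist":0,"hand":1},{"translation":[-0.45,0,0],"twist":0,"hand":1},{"translation":[-0.45,0,0],"twist":0,"hand":1},{"translation":[-0.45,0,0],"twist":0,"hand":1}]}}

```text
time: 14.45
tool_pos: [0.3612, -0.1606, 0.1952]
tool_rot: [0.0, 0.738, 0.674, 0.0]
contact_force: [1.2, 0.1, 0.2]
gripper_width: 1.005
grasp_force: 0.0
```

>>> {"method": "apply_moves", "body": {"targets": [{"translation":[-0.45,0,0],"twist":0,"hand":1},{"translation":[-0.45,0,0],"twist":0,"hand":1},{"translation":[-0.45,0,0],"twist":0,"hand":1},{"translation":[-0.25,0.3,0.1],"twist":0,"hand":1},{"translation":[-0.3,0.3,0.2],"twist":0,"hand":1},{"translation":[-0.36,0.32,0.1],"twist":0,"hand":1},{"translation":[0,0.2,0.4],"twist":0,"hand":1},{"translation":[0,0,0.3],"twist":0,"hand":1}]}}

```text
time: 15.25
tool_pos: [0.4545, -0.395, 0.0834]
tool_rot: [-0.0, 0.738, 0.675, 0.0]
contact_force: [-0.6, 0.3, -0.3]
gripper_width: 0.998
grasp_force: 0.0
```

>>> {"method": "apply_moves", "body": {"targets": [{"translation":[0,0,0],"twist":0,"hand":1},{"translation":[0,0,0],"twist":0,"hand":1}]}}

```text
time: 15.45
tool_pos: [0.453, -0.3931, 0.0849]
tool_rot: [-0.001, 0.738, 0.675, -0.0]
contact_force: [0.1, -0.7, -0.3]
gripper_width: 0.999
grasp_force: 0.0
```

```bash
python3 - <<'E'
from h import *
s=state();print(s["tool_pos"],s["time"],yaw()[0]);K,P,_=cal("wrist")
uv=w2p(K,P,[[.456,-.3728,.011]])[0];print(uv);fine(uv,r=62);fine(uv,r=62,thr=100)
E
```

```text
[ 0.45298938 -0.39314413  0.08485533] 15.45 1.4815315151096586
[281.85477427 192.43856186]
px 274 192 4948 (222, 155, 97, 72) world [ 0.4501 -0.3721  0.011 ] tool [ 0.453  -0.3931  0.0849] move x,y mm [20.7 -4.7]
px 276 190 4070 (235, 155, 80, 70) world [ 0.4531 -0.3723  0.011 ] tool [ 0.4539 -0.3939  0.0866] move x,y mm [21.4 -2.7]
```

>>> {"method": "apply_moves", "body": {"targets": [{"translation":[0.21,0.01,0.15],"twist":0,"hand":1},{"translation":[0,0,0],"twist":0,"hand":1},{"translation":[0,0,0],"twist":0,"hand":1}]}}

```text
time: 15.85
tool_pos: [0.4573, -0.3727, 0.0719]
tool_rot: [0.001, 0.737, 0.676, -0.0]
contact_force: [-1.0, -0.0, -0.4]
gripper_width: 0.997
grasp_force: 0.0
```

```bash
python3 - <<'E'
from h import *
s=state();print(s["tool_pos"],s["time"],yaw()[0]);K,P,_=cal("wrist")
uv=w2p(K,P,[[.456,-.3728,.011]])[0];print(uv);fine(uv,r=42,thr=110);fine(uv,r=42,thr=140)
E
```

```text
[ 0.45732994 -0.37268157  0.07193813] 15.85 1.4833646307563135
[278.0457964  225.80010232]
px 276 225 4033 (236, 188, 77, 73) world [ 0.4548 -0.372   0.011 ] tool [ 0.4573 -0.3727  0.0719] move x,y mm [ 0.5 -2.6]
px 277 224 3814 (242, 188, 70, 72) world [ 0.4556 -0.3721  0.011 ] tool [ 0.4575 -0.3731  0.0721] move x,y mm [ 0.8 -2. ]
```

>>> {"method": "apply_moves", "body": {"targets": [{"translation":[0,-0.02,0.3],"twist":0,"hand":1},{"translation":[0,0,0.3],"twist":0,"hand":1},{"translation":[0,0,0.18],"twist":0,"hand":1},{"translation":[0,0,0],"twist":0,"hand":1},{"translation":[0,0,0],"twist":0,"hand":0},{"translation":[0,0,0],"twist":0,"hand":0},{"translation":[0,0,0],"twist":0,"hand":0},{"translation":[0,0,0],"twist":0,"hand":0}]}}

```text
time: 16.75
tool_pos: [0.4564, -0.3734, -0.0053]
tool_rot: [0.002, 0.738, 0.675, -0.0]
contact_force: [0.1, -0.5, 5.8]
gripper_width: 0.511
grasp_force: 61.7
```

>>> {"method": "apply_moves", "body": {"targets": [{"translation":[0,0,0],"twist":0,"hand":0}]}}

```text
time: 16.85
tool_pos: [0.4564, -0.3734, -0.0053]
tool_rot: [0.002, 0.737, 0.675, -0.0]
contact_force: [0.3, 1.0, 6.0]
gripper_width: 0.51
grasp_force: 61.7
```

>>> {"method": "apply_moves", "body": {"targets": [{"translation":[0,0,-0.2],"twist":0,"hand":0},{"translation":[0,0,-0.3],"twist":0,"hand":0},{"translation":[0,-0.2,-0.4],"twist":0,"hand":0},{"translation":[0,-0.3,-0.4],"twist":0,"hand":0},{"translation":[0,-0.3,-0.4],"twist":0,"hand":0},{"translation":[0.2,-0.3,-0.3],"twist":0,"hand":0},{"translation":[0.4,0,0],"twist":0,"hand":0},{"translation":[0.4,0,0],"twist":0,"hand":0}]}}

```text
time: 17.65
tool_pos: [0.3539, -0.2625, 0.1942]
tool_rot: [0.002, 0.739, 0.674, 0.0]
contact_force: [1.3, 1.2, -0.8]
gripper_width: 0.513
grasp_force: 61.2
```

>>> {"method": "apply_moves", "body": {"targets": [{"translation":[0.45,0,0],"twist":0,"hand":0},{"translation":[0.45,0,0],"twist":0,"hand":0},{"translation":[0.45,0,0],"twist":0,"hand":0},{"translation":[0.45,0,0],"twist":0,"hand":0},{"translation":[0.45,0,0],"twist":0,"hand":0},{"translation":[0.45,0,0],"twist":0,"hand":0},{"translation":[0.45,0,0],"twist":0,"hand":0},{"translation":[0.45,0,0],"twist":0,"hand":0}]}}

```text
time: 18.45
tool_pos: [0.3855, 0.098, 0.1927]
tool_rot: [0.001, 0.737, 0.675, 0.001]
contact_force: [0.5, -1.3, -1.0]
gripper_width: 0.515
grasp_force: 61.2
```

>>> {"method": "apply_moves", "body": {"targets": [{"translation":[0.45,0,0],"twist":0,"hand":0},{"translation":[0.44,0,0],"twist":0,"hand":0},{"translation":[0,0.3,0],"twist":0,"hand":0},{"translation":[0,0.35,0.1],"twist":0,"hand":0},{"translation":[0,0.35,0.3],"twist":0,"hand":0},{"translation":[0,0.27,0.4],"twist":0,"hand":0},{"translation":[0,0,0.4],"twist":0,"hand":0},{"translation":[0,0,0.2],"twist":0,"hand":0}]}}

```text
time: 19.25
tool_pos: [0.5181, 0.1728, 0.048]
tool_rot: [-0.002, 0.738, 0.675, -0.003]
contact_force: [0.0, -0.0, -1.1]
gripper_width: 0.508
grasp_force: 61.4
```

>>> {"method": "apply_moves", "body": {"targets": [{"translation":[0,0,0],"twist":0,"hand":0},{"translation":[0,0,0],"twist":0,"hand":0}]}}

```text
time: 19.45
tool_pos: [0.5203, 0.1736, 0.0527]
tool_rot: [0.0, 0.737, 0.675, 0.0]
contact_force: [0.7, -0.2, 0.0]
gripper_width: 0.51
grasp_force: 61.4
```

>>> {"method": "apply_moves", "body": {"targets": [{"translation":[-0.02,0.01,0.1],"twist":0,"hand":0},{"translation":[0,0,0.1],"twist":0,"hand":0},{"translation":[0,0,0.05],"twist":0,"hand":0},{"translation":[0,0,0],"twist":0,"hand":0},{"translation":[0,0,0],"twist":0,"hand":0}]}}

```text
time: 19.95
tool_pos: [0.5209, 0.1715, 0.0271]
tool_rot: [0.0, 0.738, 0.675, -0.0]
contact_force: [-0.2, 0.5, -1.4]
gripper_width: 0.507
grasp_force: 61.3
```

>>> {"method": "apply_moves", "body": {"targets": [{"translation":[0,0,0],"twist":0,"hand":1},{"translation":[0,0,0],"twist":0,"hand":1},{"translation":[0,0,0],"twist":0,"hand":1},{"translation":[0,0,0],"twist":0,"hand":1},{"translation":[0,0,-0.2],"twist":0,"hand":1},{"translation":[0,0,-0.3],"twist":0,"hand":1},{"translation":[0,0,-0.4],"twist":0,"hand":1},{"translation":[0,-0.1,-0.4],"twist":0,"hand":1}]}}

```text
time: 20.75
tool_pos: [0.511, 0.1721, 0.1582]
tool_rot: [-0.0, 0.738, 0.675, -0.0]
contact_force: [0.4, 0.2, -0.1]
gripper_width: 0.999
grasp_force: 0.0
```

>>> {"method": "apply_moves", "body": {"targets": [{"translation":[0,-0.4,-0.4],"twist":0,"hand":1},{"translation":[0,-0.4,0],"twist":0,"hand":1},{"translation":[0,-0.4,0],"twist":0,"hand":1},{"translation":[0,0,0],"twist":0,"hand":1}]}}

```text
time: 21.15
tool_pos: [0.3926, 0.1828, 0.192]
tool_rot: [-0.0, 0.737, 0.676, -0.0]
contact_force: [-0.4, -0.1, -0.9]
gripper_width: 1.003
grasp_force: 0.0
```

```bash
python3 - <<'E'
from h import *
s=state();print(s["tool_pos"],s["time"],yaw()[0]);K,P,_=cal("wrist")
N=[[.5147,.0949,.043],[.5213,.1722,.043]]
for n in N:
    uv=w2p(K,P,[n])[0];print(uv);fine(uv,r=27,thr=140,z=.046)
E
```

```text
[0.39262404 0.18283556 0.19199922] 21.15 1.4849057924942406
[405.94342405 264.13776203]
px 409 266 1570 (384, 243, 49, 47) world [0.5172 0.0938 0.046 ] tool [0.3926 0.1828 0.192 ] move x,y mm [-78.  131.8]
[415.92872331 191.2751365 ]
px 417 192 1971 (389, 167, 54, 52) world [0.5232 0.1715 0.046 ] tool [0.3946 0.1827 0.1924] move x,y mm [  0.  129.1]
```

>>> {"method": "apply_moves", "body": {"targets": [{"translation":[-0.4,0,0],"twist":0,"hand":1},{"translation":[-0.45,0,0],"twist":0,"hand":1},{"translation":[-0.45,0,0],"twist":0,"hand":1},{"translation":[-0.45,0,0],"twist":0,"hand":1},{"translation":[-0.45,0,0],"twist":0,"hand":1},{"translation":[-0.45,0,0],"twist":0,"hand":1},{"translation":[-0.45,0,0],"twist":0,"hand":1},{"translation":[-0.45,0,0],"twist":0,"hand":1}]}}

```text
time: 22.05
tool_pos: [0.365, -0.1741, 0.193]
tool_rot: [0.001, 0.738, 0.675, 0.0]
contact_force: [0.4, 0.0, 0.3]
gripper_width: 0.995
grasp_force: 0.0
```

>>> {"method": "apply_moves", "body": {"targets": [{"translation":[-0.45,0,0],"twist":0,"hand":1},{"translation":[-0.45,0,0],"twist":0,"hand":1},{"translation":[-0.45,0,0],"twist":0,"hand":1},{"translation":[-0.45,0.2,0],"twist":0,"hand":1},{"translation":[-0.16,0.45,0],"twist":0,"hand":1},{"translation":[0,0.45,0.2],"twist":0,"hand":1},{"translation":[0,0.45,0.2],"twist":0,"hand":1},{"translation":[0,0.45,0.2],"twist":0,"hand":1}]}}

```text
time: 22.85
tool_pos: [0.549, -0.3858, 0.1308]
tool_rot: [0.0, 0.738, 0.675, -0.0]
contact_force: [-0.5, 0.1, -0.1]
gripper_width: 1.003
grasp_force: 0.0
```

>>> {"method": "apply_moves", "body": {"targets": [{"translation":[0,0.12,0.3],"twist":0,"hand":1},{"translation":[0,0,0.2],"twist":0,"hand":1},{"translation":[0,0,0],"twist":0,"hand":1},{"translation":[0,0,0],"twist":0,"hand":1}]}}

```text
time: 23.25
tool_pos: [0.5588, -0.3857, 0.0817]
tool_rot: [-0.001, 0.738, 0.675, -0.0]
contact_force: [-0.5, -0.1, 0.2]
gripper_width: 1.0
grasp_force: 0.0
```

```bash
python3 - <<'E'
from h import *
s=state();print(s["tool_pos"],s["time"],yaw()[0]);K,P,_=cal("wrist")
uv=w2p(K,P,[[.5542,-.3838,.011]])[0];print(uv);fine(uv,r=48,thr=100);fine(uv,r=48,thr=130)
E
```

```text
[ 0.55877902 -0.38567651  0.08168515] 23.25 1.4821767368215177
[273.68604203 218.86337927]
px 271 218 3844 (234, 184, 72, 70) world [ 0.552  -0.3827  0.011 ] tool [ 0.5588 -0.3857  0.0817] move x,y mm [ 2.4 -7. ]
px 271 217 3490 (238, 183, 66, 68) world [ 0.5531 -0.3835  0.011 ] tool [ 0.5593 -0.3862  0.0833] move x,y mm [ 2.1 -6.4]
```

>>> {"method": "apply_moves", "body": {"targets": [{"translation":[0.02,-0.06,0.3],"twist":0,"hand":1},{"translation":[0,0,0.3],"twist":0,"hand":1},{"translation":[0,0,0.25],"twist":0,"hand":1},{"translation":[0,0,0],"twist":0,"hand":1},{"translation":[0,0,0],"twist":0,"hand":1}]}}

```text
time: 23.85
tool_pos: [0.5535, -0.3833, -0.0009]
tool_rot: [0.001, 0.738, 0.675, 0.0]
contact_force: [-0.3, -1.1, 0.3]
gripper_width: 1.004
grasp_force: 0.0
```

>>> {"method": "apply_moves", "body": {"targets": [{"translation":[0,0,0],"twist":0,"hand":0},{"translation":[0,0,0],"twist":0,"hand":0},{"translation":[0,0,0],"twist":0,"hand":0},{"translation":[0,0,0],"twist":0,"hand":0},{"translation":[0,0,0],"twist":0,"hand":0}]}}

```text
time: 24.35
tool_pos: [0.5544, -0.3837, 0.0]
tool_rot: [0.002, 0.738, 0.675, 0.0]
contact_force: [-0.5, 1.2, 6.8]
gripper_width: 0.505
grasp_force: 61.1
```

>>> {"method": "apply_moves", "body": {"targets": [{"translation":[0,0,-0.2],"twist":0,"hand":0},{"translation":[0,0,-0.3],"twist":0,"hand":0},{"translation":[0,-0.25,-0.4],"twist":0,"hand":0},{"translation":[0,-0.3,-0.4],"twist":0,"hand":0},{"translation":[0,-0.3,-0.4],"twist":0,"hand":0},{"translation":[0,-0.4,-0.25],"twist":0,"hand":0},{"translation":[0,-0.45,0],"twist":0,"hand":0},{"translation":[0,-0.4,0],"twist":0,"hand":0}]}}

```text
time: 25.15
tool_pos: [0.3426, -0.3641, 0.1941]
tool_rot: [0.002, 0.737, 0.676, -0.0]
contact_force: [-0.9, -0.6, -0.6]
gripper_width: 0.506
grasp_force: 61.1
```

>>> {"method": "apply_moves", "body": {"targets": [{"translation":[0.4,0,0],"twist":0,"hand":0},{"translation":[0.45,0,0],"twist":0,"hand":0},{"translation":[0.45,0,0],"twist":0,"hand":0},{"translation":[0.45,0,0],"twist":0,"hand":0},{"translation":[0.45,0,0],"twist":0,"hand":0},{"translation":[0.45,0,0],"twist":0,"hand":0},{"translation":[0.45,0,0],"twist":0,"hand":0},{"translation":[0.45,0,0],"twist":0,"hand":0}]}}

```text
time: 25.95
tool_pos: [0.3747, -0.0087, 0.1928]
tool_rot: [0.001, 0.738, 0.675, 0.0]
contact_force: [0.4, 0.1, 0.2]
gripper_width: 0.506
grasp_force: 61.1
```

>>> {"method": "apply_moves", "body": {"targets": [{"translation":[0.45,0,0],"twist":0,"hand":0},{"translation":[0.45,0,0],"twist":0,"hand":0},{"translation":[0.45,0,0],"twist":0,"hand":0},{"translation":[0.45,0,0],"twist":0,"hand":0},{"translation":[0.45,0,0],"twist":0,"hand":0},{"translation":[0.45,0,0],"twist":0,"hand":0},{"translation":[0.45,0,0],"twist":0,"hand":0},{"translation":[0.13,0,0],"twist":0,"hand":0}]}}

```text
time: 26.75
tool_pos: [0.4033, 0.3196, 0.1925]
tool_rot: [-0.0, 0.736, 0.677, 0.0]
contact_force: [-0.7, -0.1, 0.5]
gripper_width: 0.502
grasp_force: 61.1
```

```bash
python3 - <<'E'
from h import *
grab_frame("wrist");grab_frame("wrist")
K,P,_=cal("wrist");f=grab_frame("wrist");s=state();print(s["tool_pos"],yaw()[0],s["gripper_width"])
for n in ([.5285,.2558,.032],[.5355,.334,.032]):
    uv=w2p(K,P,[n])[0];px=dot(f,tuple(int(round(a)) for a in uv));print(uv,px,p2w(K,P,px,.032))
E
```

```text
[0.40349567 0.31633051 0.19220976] 1.4842399378602729 0.5084078734731204
[405.85236564 236.14423229] (np.float64(405.6404695360537), np.float64(236.42839575181665)) [[0.52829376 0.25549719 0.032     ]]
[416.32729981 160.57768189] (np.float64(416.04026367361485), np.float64(159.4651701407447)) [[0.53517521 0.33509974 0.032     ]]
```

>>> {"method": "apply_moves", "body": {"targets": [{"translation":[0.1,0.3,0],"twist":0,"hand":0},{"translation":[0.1,0.35,0.1],"twist":0,"hand":0},{"translation":[0.1,0.35,0.3],"twist":0,"hand":0},{"translation":[0,0.3,0.4],"twist":0,"hand":0},{"translation":[0,0,0.4],"twist":0,"hand":0},{"translation":[0,0,0.15],"twist":0,"hand":0},{"translation":[0,0,0],"twist":0,"hand":0},{"translation":[0,0,0],"twist":0,"hand":0}]}}

```text
time: 27.7
tool_pos: [0.5366, 0.3346, 0.0593]
tool_rot: [0.0, 0.738, 0.675, 0.001]
contact_force: [0.3, -0.7, -0.2]
gripper_width: 0.507
grasp_force: 61.3
```

>>> {"method": "apply_moves", "body": {"targets": [{"translation":[0,-0.01,0.1],"twist":0,"hand":0},{"translation":[0,0,0.1],"twist":0,"hand":0},{"translation":[0,0,0.06],"twist":0,"hand":0},{"translation":[0,0,0],"twist":0,"hand":0},{"translation":[0,0,0],"twist":0,"hand":0}]}}

```text
time: 28.2
tool_pos: [0.5351, 0.3352, 0.0321]
tool_rot: [0.0, 0.737, 0.675, 0.0]
contact_force: [-2.0, 0.0, 2.4]
gripper_width: 0.504
grasp_force: 61.4
```

>>> {"method": "apply_moves", "body": {"targets": [{"translation":[0,0,0],"twist":0,"hand":1},{"translation":[0,0,0],"twist":0,"hand":1},{"translation":[0,0,0],"twist":0,"hand":1},{"translation":[0,0,0],"twist":0,"hand":1},{"translation":[0,0,-0.2],"twist":0,"hand":1},{"translation":[0,0,-0.3],"twist":0,"hand":1},{"translation":[0,-0.1,-0.4],"twist":0,"hand":1},{"translation":[0,-0.3,-0.4],"twist":0,"hand":1}]}}

```text
time: 29.0
tool_pos: [0.496, 0.3379, 0.1626]
tool_rot: [0.0, 0.738, 0.675, 0.0]
contact_force: [0.1, 0.9, 0.7]
gripper_width: 0.993
grasp_force: 0.0
```

>>> {"method": "apply_moves", "body": {"targets": [{"translation":[0,-0.45,-0.3],"twist":0,"hand":1},{"translation":[-0.1,-0.45,0],"twist":0,"hand":1},{"translation":[-0.4,0,0],"twist":0,"hand":1},{"translation":[0,0,0],"twist":0,"hand":1}]}}

```text
time: 29.4
tool_pos: [0.403, 0.2943, 0.1891]
tool_rot: [0.001, 0.738, 0.675, -0.0]
contact_force: [0.7, 0.5, -0.1]
gripper_width: 0.995
grasp_force: 0.0
```

```bash
python3 - <<'E'
from h import *
s=state();print(s["tool_pos"],s["time"],yaw()[0]);K,P,_=cal("wrist");f=grab_frame("wrist")
for n in [[.5147,.0949,.043],[.5213,.1722,.043],[.5353,.3348,.043]]:
    uv=w2p(K,P,[n])[0];print(uv);fine(uv,r=27,thr=140,z=.046)
print([cen("wrist","black",.046)])
# w4 view: camera pose then
P4=np.eye(4);P4[:3,:3]=[[1,0,.003],[-.001,.946,.324],[-.003,-.324,.946]];P4[:3,3]=[.385,-.165,.370]
for z in(0,.03,.06,.09,.12):print(z,p2w(K,P4,[[450,118],[375,80],[450,75],[256,68]],z).round(3).tolist())
K2,P2,_=cal("side");print("side flange px 272-300,215-240")
for z in(.03,.06,.09,.12):print(z,p2w(K2,P2,[[280,212],[280,240],[300,230]],z).round(3).tolist())
E
```

```text
[0.4029737  0.29425003 0.18910096] 29.4 1.4824860544517038
[394.1874052  353.23732448]
px 381 356 617 (370, 333, 24, 44) world [0.4995 0.0968 0.046 ] tool [0.4038 0.2953 0.1893] move x,y mm [-189.3  112.9]
[402.21162734 293.99593101]
px 407 293 1190 (385, 271, 42, 49) world [0.527 0.177 0.046] tool [0.4044 0.296  0.1894] move x,y mm [-107.6  132.6]
[423.73034618 136.09096456]
px 417 133 1553 (396, 111, 48, 52) world [0.53   0.3403 0.046 ] tool [0.4047 0.2963 0.1894] move x,y mm [ 54.9 120.9]
[[([0.5353, 0.3368, 0.046], [423, 137], 2595, 0.56)]]
0 [[0.567, -0.185, 0.0], [0.482, -0.147, 0.0], [0.56, -0.142, 0.0], [0.359, -0.135, 0.0]]
0.03 [[0.552, -0.184, 0.03], [0.475, -0.148, 0.03], [0.545, -0.144, 0.03], [0.361, -0.138, 0.03]]
0.06 [[0.537, -0.182, 0.06], [0.467, -0.15, 0.06], [0.531, -0.146, 0.06], [0.363, -0.14, 0.06]]
0.09 [[0.523, -0.18, 0.09], [0.459, -0.151, 0.09], [0.517, -0.148, 0.09], [0.365, -0.143, 0.09]]
0.12 [[0.508, -0.179, 0.12], [0.451, -0.153, 0.12], [0.503, -0.15, 0.12], [0.367, -0.145, 0.12]]
side flange px 272-300,215-240
0.03 [[0.585, 0.102, 0.03], [0.551, -0.096, 0.03], [0.625, -0.043, 0.03]]
0.06 [[0.574, 0.039, 0.06], [0.542, -0.148, 0.06], [0.613, -0.098, 0.06]]
0.09 [[0.564, -0.023, 0.09], [0.533, -0.201, 0.09], [0.6, -0.153, 0.09]]
0.12 [[0.553, -0.086, 0.12], [0.525, -0.253, 0.12], [0.587, -0.208, 0.12]]
```

Black is seated at about (.535,.337). The dark puck sits close to the chamber flange, so I'll take it with the wrist turned half round, which puts the camera on the open side.

>>> {"method": "apply_moves", "body": {"targets": [{"translation":[-0.4,0,0],"twist":0,"hand":1},{"translation":[-0.45,0,0],"twist":0,"hand":1},{"translation":[-0.45,0,0],"twist":0,"hand":1},{"translation":[-0.45,0,0],"twist":0,"hand":1},{"translation":[-0.45,0,0],"twist":0,"hand":1},{"translation":[-0.45,0,0],"twist":0,"hand":1},{"translation":[-0.45,0,0],"twist":0,"hand":1},{"translation":[-0.45,0,0],"twist":0,"hand":1}]}}

```text
time: 30.45
tool_pos: [0.3734, -0.0591, 0.1896]
tool_rot: [0.0, 0.737, 0.675, 0.0]
contact_force: [-0.4, 0.2, -0.7]
gripper_width: 1.0
grasp_force: 0.0
```

>>> {"method": "apply_moves", "body": {"targets": [{"translation":[-0.45,0,0],"twist":0,"hand":1},{"translation":[-0.45,0,0],"twist":0,"hand":1},{"translation":[-0.45,0,0],"twist":0,"hand":1},{"translation":[-0.45,0,0],"twist":0,"hand":1},{"translation":[-0.45,0,0],"twist":0,"hand":1},{"translation":[0,0,0],"twist":1,"hand":1},{"translation":[0,0,0],"twist":1,"hand":1},{"translation":[0,0,0],"twist":1,"hand":1}]}}

```text
time: 31.25
tool_pos: [0.3538, -0.2824, 0.189]
tool_rot: [-0.001, 0.832, 0.555, 0.0]
contact_force: [-0.2, 0.3, 0.9]
gripper_width: 1.002
grasp_force: 0.0
```

>>> {"method": "apply_moves", "body": {"targets": [{"translation":[0,0,0],"twist":1,"hand":1},{"translation":[0,0,0],"twist":1,"hand":1},{"translation":[0,0,0],"twist":1,"hand":1},{"translation":[0,0,0],"twist":1,"hand":1},{"translation":[0,0,0],"twist":1,"hand":1},{"translation":[0,0,0],"twist":1,"hand":1},{"translation":[0,0,0],"twist":1,"hand":1},{"translation":[0,0,0],"twist":1,"hand":1}]}}

```text
time: 32.05
tool_pos: [0.3541, -0.2819, 0.1891]
tool_rot: [-0.0, 0.982, 0.188, -0.0]
contact_force: [0.0, -1.0, 0.1]
gripper_width: 1.0
grasp_force: 0.0
```

>>> {"method": "apply_moves", "body": {"targets": [{"translation":[0,0,0],"twist":1,"hand":1},{"translation":[0,0,0],"twist":1,"hand":1},{"translation":[0,0,0],"twist":1,"hand":1},{"translation":[0,0,0],"twist":1,"hand":1},{"translation":[0,0,0],"twist":1,"hand":1},{"translation":[0,0,0],"twist":1,"hand":1},{"translation":[0,0,0],"twist":1,"hand":1},{"translation":[0,0,0],"twist":1,"hand":1}]}}

```text
time: 32.85
tool_pos: [0.3541, -0.2819, 0.1891]
tool_rot: [-0.0, 0.978, -0.209, -0.0]
contact_force: [-0.2, 0.0, -0.3]
gripper_width: 1.001
grasp_force: 0.0
```

>>> {"method": "apply_moves", "body": {"targets": [{"translation":[0,0,0],"twist":1,"hand":1},{"translation":[0,0,0],"twist":1,"hand":1},{"translation":[0,0,0],"twist":1,"hand":1},{"translation":[0,0,0],"twist":1,"hand":1},{"translation":[0,0,0],"twist":1,"hand":1},{"translation":[0,0,0],"twist":1,"hand":1},{"translation":[0,0,0],"twist":1,"hand":1},{"translation":[0,0,0],"twist":1,"hand":1}]}}

```text
time: 33.65
tool_pos: [0.3541, -0.2819, 0.1891]
tool_rot: [-0.0, 0.819, -0.573, -0.0]
contact_force: [-0.5, 0.9, -0.0]
gripper_width: 0.996
grasp_force: 0.0
```

>>> {"method": "apply_moves", "body": {"targets": [{"translation":[0,0,0],"twist":1,"hand":1},{"translation":[0,0,0],"twist":1,"hand":1},{"translation":[0,0,0],"twist":1,"hand":1},{"translation":[0,0,0],"twist":1,"hand":1},{"translation":[0,0,0],"twist":0.4,"hand":1},{"translation":[0,0,0],"twist":0,"hand":1}]}}

```text
time: 34.25
tool_pos: [0.354, -0.2819, 0.1891]
tool_rot: [0.0, -0.676, 0.737, 0.0]
contact_force: [0.9, -0.9, -0.7]
gripper_width: 1.003
grasp_force: 0.0
```

```bash
python3 - <<'E'
from h import *
s=state();t=s["tool_pos"];a,M=yaw();print(t,s["time"],a,s["joint_pos"])
print("to dark hover (tool axes)",M.T@(np.array([.5788,-.2137,.10])-t))
E
```

```text
[ 0.35399466 -0.28185837  0.18911991] 34.25 -1.6569220506829427 [-8.37230866e-01 -3.61473447e-01  2.03212660e+00  1.16919394e-04
  1.47146850e+00  2.39047582e+00]
to dark hover (tool axes) [-0.08720357 -0.21813654  0.08909179]
```

>>> {"method": "apply_moves", "body": {"targets": [{"translation":[-0.1,-0.35,0],"twist":0,"hand":1},{"translation":[-0.15,-0.4,0],"twist":0,"hand":1},{"translation":[-0.15,-0.4,0],"twist":0,"hand":1},{"translation":[-0.15,-0.4,0],"twist":0,"hand":1},{"translation":[-0.15,-0.4,0],"twist":0,"hand":1},{"translation":[-0.17,-0.23,0.3],"twist":0,"hand":1},{"translation":[0,0,0.4],"twist":0,"hand":1},{"translation":[0,0,0.2],"twist":0,"hand":1}]}}

```text
time: 35.05
tool_pos: [0.5776, -0.2121, 0.0947]
tool_rot: [-0.001, -0.677, 0.736, 0.003]
contact_force: [-1.3, 0.6, -1.0]
gripper_width: 0.997
grasp_force: 0.0
```

```bash
python3 - <<'E'
from h import *
grab_frame("wrist");grab_frame("wrist");grab_frame("wrist")
K,P,_=cal("wrist");f=grab_frame("wrist");cv2.imwrite("pics/w9.png",f[:,:,::-1]);s=state();print(s["tool_pos"],yaw()[0],s["contact_force"])
uv=w2p(K,P,[[.5788,-.2137,.011]])[0];print(uv);fine(uv,r=44,thr=100);fine(uv,r=44,thr=130);print(cen("wrist","dark",.011))
E
```

```text
[ 0.57850947 -0.21382927  0.09919952] -1.6567182511442442 [ 0.30739095 -0.74840046  0.36137271]
[278.30166404 211.29494945]
px 282 213 3126 (252, 180, 62, 65) world [ 0.5773 -0.2126  0.011 ] tool [ 0.5785 -0.2138  0.0992] move x,y mm [-1.1  1.3]
px 284 212 2980 (254, 181, 61, 63) world [ 0.5772 -0.2128  0.011 ] tool [ 0.5792 -0.2143  0.1007] move x,y mm [-1.4  2.2]
[([0.5774, -0.2133, 0.011], [284, 212], 2923, 0.78)]
```

View pics/w9.png

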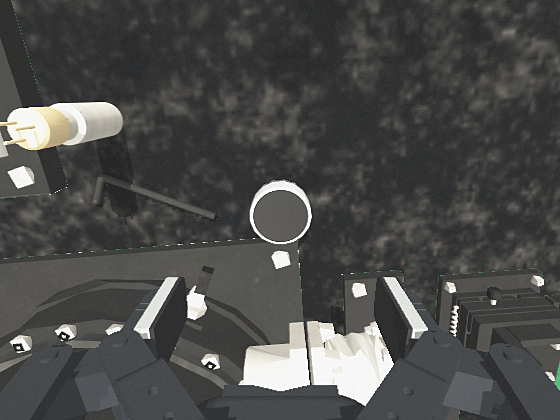

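The wrist view shows the dark puck at (282,212), the chamber base plate edge at row 240 and the feedthrough at (70,122), well clear. Grasping.

>>> {"method": "apply_moves", "body": {"targets": [{"translation":[-0.01,0.02,0.35],"twist":0,"hand":1},{"translation":[0,0,0.35],"twist":0,"hand":1},{"translation":[0,0,0.2],"twist":0,"hand":1},{"translation":[0,0,0.1],"twist":0,"hand":1},{"translation":[0,0,0],"twist":0,"hand":1},{"translation":[0,0,0],"twist":0,"hand":1}]}}

```text
time: 36.0
tool_pos: [0.5776, -0.2133, 0.0011]
tool_rot: [0.001, -0.676, 0.737, -0.001]
contact_force: [0.1, 0.1, 0.4]
gripper_width: 0.999
grasp_force: 0.0
```

>>> {"method": "apply_moves", "body": {"targets": [{"translation":[0,0,0],"twist":0,"hand":0},{"translation":[0,0,0],"twist":0,"hand":0},{"translation":[0,0,0],"twist":0,"hand":0},{"translation":[0,0,0],"twist":0,"hand":0},{"translation":[0,0,0],"twist":0,"hand":0}]}}

```text
time: 36.5
tool_pos: [0.5775, -0.2131, 0.001]
tool_rot: [0.0, -0.676, 0.737, -0.001]
contact_force: [-0.2, -0.1, 6.8]
gripper_width: 0.499
grasp_force: 60.8
```

>>> {"method": "apply_moves", "body": {"targets": [{"translation":[0,0,-0.2],"twist":0,"hand":0},{"translation":[0,0,-0.4],"twist":0,"hand":0},{"translation":[0,0,-0.4],"twist":0,"hand":0},{"translation":[0.1,0.1,-0.45],"twist":0,"hand":0},{"translation":[0.2,0.35,-0.25],"twist":0,"hand":0},{"translation":[0.2,0.4,-0.2],"twist":0,"hand":0},{"translation":[0.2,0.4,0],"twist":0,"hand":0},{"translation":[0.17,0.4,0],"twist":0,"hand":0}]}}

```text
time: 37.3
tool_pos: [0.4031, -0.2856, 0.1901]
tool_rot: [-0.0, -0.676, 0.737, -0.001]
contact_force: [-0.3, -1.0, -0.6]
gripper_width: 0.499
grasp_force: 61.2
```

>>> {"method": "apply_moves", "body": {"targets": [{"translation":[0,0.4,0],"twist":0,"hand":0},{"translation":[0,0.15,0],"twist":0,"hand":0},{"translation":[0,0,0],"twist":-1,"hand":0},{"translation":[0,0,0],"twist":-1,"hand":0},{"translation":[0,0,0],"twist":-1,"hand":0},{"translation":[0,0,0],"twist":-1,"hand":0},{"translation":[0,0,0],"twist":-1,"hand":0},{"translation":[0,0,0],"twist":-1,"hand":0}]}}

```text
time: 38.1
tool_pos: [0.3493, -0.2799, 0.1887]
tool_rot: [-0.0, 0.865, -0.503, -0.0]
contact_force: [0.7, -1.0, -0.8]
gripper_width: 0.498
grasp_force: 61.3
```

>>> {"method": "apply_moves", "body": {"targets": [{"translation":[0,0,0],"twist":-1,"hand":0},{"translation":[0,0,0],"twist":-1,"hand":0},{"translation":[0,0,0],"twist":-1,"hand":0},{"translation":[0,0,0],"twist":-1,"hand":0},{"translation":[0,0,0],"twist":-1,"hand":0},{"translation":[0,0,0],"twist":-1,"hand":0},{"translation":[0,0,0],"twist":-1,"hand":0},{"translation":[0,0,0],"twist":-1,"hand":0}]}}

```text
time: 38.9
tool_pos: [0.3493, -0.2799, 0.1887]
tool_rot: [-0.0, 0.992, -0.126, -0.0]
contact_force: [0.7, 0.2, -0.4]
gripper_width: 0.5
grasp_force: 61.3
```

>>> {"method": "apply_moves", "body": {"targets": [{"translation":[0,0,0],"twist":-1,"hand":0},{"translation":[0,0,0],"twist":-1,"hand":0},{"translation":[0,0,0],"twist":-1,"hand":0},{"translation":[0,0,0],"twist":-1,"hand":0},{"translation":[0,0,0],"twist":-1,"hand":0},{"translation":[0,0,0],"twist":-1,"hand":0},{"translation":[0,0,0],"twist":-1,"hand":0},{"translation":[0,0,0],"twist":-1,"hand":0}]}}

```text
time: 39.7
tool_pos: [0.3493, -0.2799, 0.1887]
tool_rot: [-0.0, 0.963, 0.27, -0.0]
contact_force: [-0.1, 0.9, -0.8]
gripper_width: 0.503
grasp_force: 61.3
```

>>> {"method": "apply_moves", "body": {"targets": [{"translation":[0,0,0],"twist":-1,"hand":0},{"translation":[0,0,0],"twist":-1,"hand":0},{"translation":[0,0,0],"twist":-1,"hand":0},{"translation":[0,0,0],"twist":-1,"hand":0},{"translation":[0,0,0],"twist":-1,"hand":0},{"translation":[0,0,0],"twist":-1,"hand":0},{"translation":[0,0,0],"twist":-1,"hand":0},{"translation":[0,0,0],"twist":-1,"hand":0}]}}

```text
time: 40.5
tool_pos: [0.3493, -0.2799, 0.1887]
tool_rot: [-0.0, 0.782, 0.624, -0.0]
contact_force: [0.7, -0.1, -1.1]
gripper_width: 0.501
grasp_force: 61.3
```

>>> {"method": "apply_moves", "body": {"targets": [{"translation":[0,0,0],"twist":-1,"hand":0},{"translation":[0,0,0],"twist":-0.4,"hand":0},{"translation":[0,0,0],"twist":0,"hand":0}]}}

```text
time: 40.8
tool_pos: [0.3494, -0.2799, 0.1887]
tool_rot: [-0.0, 0.738, 0.675, 0.0]
contact_force: [0.2, -0.4, -0.6]
gripper_width: 0.5
grasp_force: 61.3
```

```bash
python3 - <<'E'
from h import *
s=state();t=s["tool_pos"];a,M=yaw();print(t,s["time"],a,s["gripper_width"])
print("to nest_b (tool axes)",M.T@(np.array([.5284,.2557,.06])-t))
E
```

```text
[ 0.34935936 -0.27994865  0.18874347] 40.8 1.48267959034988 0.5003790741812802
to nest_b (tool axes) [0.54926363 0.13127504 0.12894275]
```

>>> {"method": "apply_moves", "body": {"targets": [{"translation":[0.4,0,0],"twist":0,"hand":0},{"translation":[0.45,0,0],"twist":0,"hand":0},{"translation":[0.45,0,0],"twist":0,"hand":0},{"translation":[0.45,0,0],"twist":0,"hand":0},{"translation":[0.45,0,0],"twist":0,"hand":0},{"translation":[0.45,0,0],"twist":0,"hand":0},{"translation":[0.45,0,0],"twist":0,"hand":0},{"translation":[0.45,0,0],"twist":0,"hand":0}]}}

```text
time: 41.6
tool_pos: [0.3805, 0.0752, 0.1893]
tool_rot: [0.0, 0.738, 0.675, 0.0]
contact_force: [0.0, -1.2, -0.7]
gripper_width: 0.508
grasp_force: 61.3
```

>>> {"method": "apply_moves", "body": {"targets": [{"translation":[0.45,0,0],"twist":0,"hand":0},{"translation":[0.45,0,0],"twist":0,"hand":0},{"translation":[0.45,0,0],"twist":0,"hand":0},{"translation":[0.45,0,0],"twist":0,"hand":0},{"translation":[0.14,0.35,0],"twist":0,"hand":0},{"translation":[0,0.4,0],"twist":0,"hand":0},{"translation":[0,0.35,0.2],"twist":0,"hand":0},{"translation":[0,0.21,0.4],"twist":0,"hand":0}]}}

```text
time: 42.4
tool_pos: [0.5334, 0.2561, 0.1326]
tool_rot: [0.002, 0.738, 0.675, 0.004]
contact_force: [0.2, 0.3, -1.0]
gripper_width: 0.501
grasp_force: 61.4
```

>>> {"method": "apply_moves", "body": {"targets": [{"translation":[0,0,0.4],"twist":0,"hand":0},{"translation":[0,0,0.29],"twist":0,"hand":0},{"translation":[0,0,0],"twist":0,"hand":0},{"translation":[0,0,0],"twist":0,"hand":0}]}}

```text
time: 42.8
tool_pos: [0.5281, 0.2551, 0.0602]
tool_rot: [-0.0, 0.738, 0.675, -0.0]
contact_force: [0.2, -0.3, -0.9]
gripper_width: 0.505
grasp_force: 61.4
```

>>> {"method": "apply_moves", "body": {"targets": [{"translation":[0.01,0,0.1],"twist":0,"hand":0},{"translation":[0,0,0.1],"twist":0,"hand":0},{"translation":[0,0,0.06],"twist":0,"hand":0},{"translation":[0,0,0],"twist":0,"hand":0},{"translation":[0,0,0],"twist":0,"hand":0}]}}

```text
time: 43.3
tool_pos: [0.5284, 0.2562, 0.0343]
tool_rot: [0.0, 0.738, 0.675, 0.0]
contact_force: [-0.2, 0.3, -1.3]
gripper_width: 0.505
grasp_force: 61.5
```

>>> {"method": "apply_moves", "body": {"targets": [{"translation":[0,0,0.01],"twist":0,"hand":0},{"translation":[0,0,0],"twist":0,"hand":0},{"translation":[0,0,0],"twist":0,"hand":1},{"translation":[0,0,0],"twist":0,"hand":1},{"translation":[0,0,0],"twist":0,"hand":1},{"translation":[0,0,0],"twist":0,"hand":1},{"translation":[0,0,-0.2],"twist":0,"hand":1},{"translation":[0,0,-0.3],"twist":0,"hand":1}]}}

```text
time: 44.1
tool_pos: [0.5265, 0.2554, 0.0812]
tool_rot: [-0.001, 0.738, 0.675, -0.002]
contact_force: [0.2, 0.6, 0.3]
gripper_width: 1.003
grasp_force: 0.0
```

>>> {"method": "apply_moves", "body": {"targets": [{"translation":[0,0,-0.4],"twist":0,"hand":1},{"translation":[0,-0.3,-0.4],"twist":0,"hand":1},{"translation":[0,-0.45,-0.45],"twist":0,"hand":1},{"translation":[0,-0.45,-0.45],"twist":0,"hand":1},{"translation":[0,0,-0.3],"twist":0,"hand":1},{"translation":[0,0,0],"twist":0,"hand":1},{"translation":[0,0,0],"twist":0,"hand":1},{"translation":[0,0,0],"twist":0,"hand":1}]}}

```text
time: 44.9
tool_pos: [0.4277, 0.2646, 0.2623]
tool_rot: [-0.0, 0.738, 0.675, -0.001]
contact_force: [0.0, -0.8, 0.1]
gripper_width: 1.001
grasp_force: 0.0
```

```bash
python3 - <<'E'
from h import *
K,P,_=cal("wrist");f=grab_frame("wrist");s=state();print(s["tool_pos"],s["time"])
N=np.array([[.5147,.0949,.054],[.5213,.1722,.054],[.5284,.2557,.054],[.5353,.3348,.054]])
uv=w2p(K,P,N);print(uv.round(1))
g=cv2.resize(f[:,300:520,::-1],None,fx=1.4,fy=1.4);cv2.imwrite("pics/w10.png",g)
for q in("white","light","dark","black"):print(q,cen("wrist",q,.046))
E
```

```text
[0.42761028 0.26457006 0.26187505] 44.95
[[360.  300.6]
 [364.8 245.4]
 [370.8 177.3]
 [377.5 102.7]]
white [([0.5132, 0.098, 0.046], [358, 295], 1058, 0.85), ([0.5287, 0.2583, 0.046], [370, 173], 1519, 0.39)]
light [([0.5205, 0.1748, 0.046], [363, 241], 1298, 0.92), ([0.5352, 0.3361, 0.046], [376, 101], 1733, 0.72), ([0.5192, 0.3383, 0.046], [361, 100], 1281, 0.22)]
dark [([0.5289, 0.2583, 0.046], [370, 173], 1534, 0.62)]
black [([0.5358, 0.3365, 0.046], [376, 101], 1713, 0.6)]
```

View pics/w10.png

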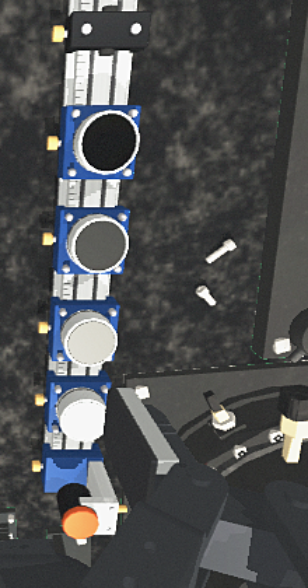

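The crop shows all four pucks seated between their pins, from the orange head outward: white (82,412), light (89,340), dark (98,245) and black (107,141). Each is within about 3 mm of its seat centre, and the arm is clear. Handing in.

```bash
python3 -c "
from plant import *
print(job_done())"
```

```text
the job is handed in; nothing more can be done
None
```

The job is handed in at about 45 s of the 120 s allowed: white, light grey, dark grey and black lie in order from the scanning head, each about 3 mm from its seat centre in the last wrist picture, and the feedthrough was not touched; no verdict was returned.

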